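# Bring the spouted pot to the front of the jar carousel and hold it there

### The job

A tall white carton has been left standing on the front ledge of the jar carousel, where the spout of the spouted pot has to come. First stand the carton upright in the open steel tray and let go of it, then turn the carousel until the spout points straight out over the middle line of the ledge, and finish while still gripping the carousel, holding it still there. Do not tip the carton over, and leave the other things on the table where they are.

Things in the scene. Friction and masses are not known exactly. Their poses are not given: they have to be found in the camera images.
- carton_center (a point): Centre (half-way up) of the loose white carton, a closed box 56 mm (its x) by 44 mm (its y) by 115 mm tall (its z), 0.1 to 0.2 kg. It starts standing on the ledge of the carousel base, its underside 12 mm above the table, its x axis roughly in line with the ledge.
- tray: Open square tray of thin steel sheet, fixed to the table, 150 x 150 mm outside, 20 mm high, walls and floor 4 mm thick (inner floor 142 x 142 mm, 4 mm above the table); origin at the centre of its underside, x and y along its sides. It lies to the left or right of the carousel; a closed black case of 140 x 140 x 45 mm lies on the other side.
- base: Fixed wooden base of the carousel; origin on the table on the turning axis. Its front is its -x direction: there a flat ledge 90 mm wide and 12 mm high sticks out from under the turntable to 190 mm from the axis, with a thin dark line along its middle.
- ledge_mark (a point): Point on the middle line of the ledge, on its top face, 135 mm from the turning axis: the spout tip must come straight above it.
- turntable: Wooden turntable, 190 mm across, top face 30 mm above the table; origin on its vertical axis. Turns freely all the way round, both ways, with slight friction (about 0.04 N m, no spring) and stays where it is left. The spout points along its -x axis, so it faces front when this body's yaw equals the base's yaw.
- spouted_pot (a point): Middle of the spouted white pot (58 mm across, small knob on top, up to 102 mm above the table), fixed on the turntable 60 mm from the axis. Four round white jars with flat wooden lids (51 mm across, up to 91 mm above the table) are fixed in the same ring, 72 degrees apart.
- handle (a point): Centre of the wooden grip bar on top of the turntable's central post, on the turning axis, 133 mm above the table. The bar is 70 mm long (along the turntable's x axis, in line with the spout), 14 mm thick (y) and 36 mm tall, from 115 to 151 mm above the table; its sides are free.
- spout_tip (a point): End of the pot's spout, a round tube of 16 mm that sticks out beyond the turntable's edge to 135 mm from the turning axis, 96 mm above the table. It would run into the carton if the carton were still on the ledge.
- amber_bottle: Amber glass medicine bottle with a white cap, 56 mm across, 140 mm tall, upright; origin at the centre of its underside. Bystander.
- tape_roll: Roll of white dressing tape lying flat, 80 mm across, 25 mm high; origin at the centre of its underside. Bystander.
- ointment_jar: Single low white jar with a wooden lid, 55 mm across, 44 mm high, standing by itself on the table (not on the carousel); origin at the centre of its underside. Bystander.
- dose_cup: Small open steel cup, 52 mm across, 40 mm high, upright and empty; origin at the centre of its underside. Bystander.
Things that resemble listed ones, but are neither listed nor needed, are in the scene too. What is shaped like the part that bears carton_center but blue or yellow is not meant.

How it is judged (in metres and radians):
On the way:
1. the carton stands upright in the tray, let go (x of carton_center in the frame of tray between -0.05 and 0.05 m and y of carton_center in the frame of tray between -0.05 and 0.05 m and z of carton_center in the frame of tray below 0.07 m and angle between carton_center's own z axis and vertical below 0.12 rad and contact force between the fingers and carton below 0.1 N), for 0.2 s.
At the end, for the whole second after the job is handed in: The carton stands upright (within 0.12 rad) on the tray's floor, not touched by the fingers; the spout tip is within 13 mm (horizontally) of the mark on the ledge's middle line; the turntable is still (under 0.05 rad/s) and the fingers hold it with more than 2 N (all of step 1 and horizontal distance between spout_tip and ledge_mark below 0.013 m and angular speed of turntable below 0.05 rad/s and contact force between the fingers and turntable above 2 N); the arm keeps its last pose, push and grip.
It fails at once if the carton is tipped over (angle between carton_center's own z axis and vertical above 0.8 rad).
It fails at once if a bystander is shifted by more than 40 mm (distance of any of amber_bottle, tape_roll, ointment_jar, dose_cup from where it was at the start of the episode above 0.04 m).
It also fails if it takes over 72 s, if anything falls off the work surface, if the arm or the gripper's body presses on something with over 40 N, if the wrist force passes 120 N, or if a joint passes its speed limit or range.

### The arm

A 7-joint arm with a two-finger parallel gripper is mounted at the origin on the work surface. World frame = base frame: x ahead of the robot, y to its left, z up, the work surface at z = 0. Lengths are in mm, angles in rad, forces in N, time in s.
With the tool pointing down it reaches from about 400 to 850 mm from the base axis. Payload 4.5 kg.
Tool frame: the origin (TCP) lies midway between the tips of the shut fingers; the grasp point (between the pads) lies 19 mm behind it; x points along the fingers, y is the direction in which the jaws open and shut, and the axes are right-handed (so a half turn about x gives the same grasp; the last joint's range is limited). The gripper opens to 85 mm and grips with 20 to 120 N. Pads are 22 mm wide; open, the fingers measure 114 mm over their backs; the gripper's body (76 mm by 85 mm) begins 54 mm behind the grasp point. The pads swing forward as they close: fully open they stand 13 mm farther back than shut.
Start: joints at [1.25, 0.689, -0.195, 1.565, 0.157, 0.902, -0.215], TCP at [217.157, -586.086, 231.317] pointing down, gripper open.
Joint ranges: [-3.01, 3.01], [-0.46, 2.08], [-1.47, 1.51], [0.13, 2.56], [-1, 4.14], [0.04, 2.09], [-2.66, 2.66]. Speed limits (rad/s): [2.57, 2.57, 3.14, 3.14, 3.14, 3.14, 3.14].

### API

Orientations are given as [roll, pitch, yaw] about the fixed x, y, z axes, in that order (R = Rz(yaw) Ry(pitch) Rx(roll)).
In Python, from plant import state, cams, ticket gives the robot as it stands.
- The arm moves only by the tool carry_out, never from a script. Its argument "plan" is text: rows parted by semicolons, each of 7 numbers parted by spaces: the finger opening in m, from 0 to 0.0854, then the shift along the tool's x, y, z in m, then the turn, a rotation vector about the tool's x, y, z in degrees. A call has 1 to 8 rows; each row is the pose to reach, as a shift and turn from the pose commanded when the call began, along the tool's axes at that moment; what a row does not reach only later rows make up. A row lasts 1/12 s, in which the tool goes at most 41.7 mm and 7.16 degrees, less where a joint would pass 70% of its speed; a pose out of reach is approached as far as the arm can. A call with a gripper value outside its range is refused whole. The fingers move at their own pace and stop on an object; "force" is the grip in N (left out, the last holds). Time passes only in rows, so rows that repeat a pose let the fingers close. It gives the time, the measured TCP pose, the force and the opening at its end, in the units of the state.
- state(): the state, without advancing time (a new reading comes with each control period).
- cams.grab_frame(name): name is "side" or "top"; returns a dict with "color" (400x640x3 uint8, red, green, blue), "fx", "fy", "cx", "cy" (pixels), "distortion" ([k1, k2, p1, p2, k3] as OpenCV has them; the pictures are not rectified), "pose" (4x4, takes a point from camera to world coordinates). Camera axes: x right, y down, z forward; pixel columns grow to the right and rows downward; lengths in mm; the calibration is good to about 2 mm. A picture is of the moment at which its call begins. There is no depth.
- ticket.hand_in(): hands the job in, once; it reports no verdict.
The state is a dict: "time": time; "joint_positions": joint angles; "dq": joint speeds; "joint_efforts": joint torques, N m; "eef_pos": TCP position; "ee_rot": TCP orientation; "force": force on the tool from outside, world axes, zero at the start; "moment": the same for the moment, N m; "grip_width": opening from 0.0 (shut) to 1.0 (fully open).
Only numpy, scipy, OpenCV 4.12 (cv2) and the standard library are available. Lean on these libraries where they do the work, as an engineer would, in place of code of your own. Each camera call takes 0.05 s, during which the arm holds its last target.

## Working session

There is one attempt and no reset: what is moved stays moved. The work goes in short steps, Python scripts to look and compute and a tool call to move; the robot and the scene stay as the last step left them, time stands still between calls to the robot, and variables do not carry over. Pictures are saved under pics/ and viewed, and the job is handed in when it is done.

Besides the shell and the picture viewer there is one more tool, called as name(argument=value, ...) on one line, values as JSON. carry_out: Moves the arm, as the interface text tells. Its arguments: {"type":"object","properties":{"plan":{"type":"string"},"force":{"type":"number"}},"required":["plan"]}

```bash
ls; mkdir -p pics; python3 - <<'E'
from plant import state,cams
import cv2
s=state();print(s)
for n in("side","top"):
    f=cams.grab_frame(n);cv2.imwrite(f"pics/{n}0.png",f["color"][:,:,::-1])
    print(n,f["fx"],f["fy"],f["cx"],f["cy"],f["distortion"]);print(f["pose"])
E
```

```text
pics
{'time': 0.0, 'joint_positions': array([ 1.24980125,  0.69003029, -0.1945374 ,  1.56638014,  0.1572831 ,
        0.90246365, -0.21510075]), 'dq': array([ 7.00620417e-04, -3.17000696e-04, -1.19592171e-03, -2.70588984e-04,
       -6.08111173e-05,  5.75022932e-04, -1.24665787e-03]), 'joint_efforts': array([ 3.39987810e-05, -5.39616859e+01, -1.26647428e+00, -1.58544284e+01,
        9.14622709e-03,  9.41109698e-03, -1.55752637e-07]), 'eef_pos': array([ 216.86336571, -585.46277718,  230.44611115]), 'ee_rot': array([-1.51724856,  1.56890624,  1.97923486]), 'force': array([ 0.42094732,  0.33797031, -0.61232722]), 'moment': array([-0.01878021, -0.01401278, -0.01667697]), 'grip_width': 0.9996822534531896}
side 506.49347635641226 506.49347635641226 325.2038527333914 196.00769354050144 [-0.0748681  0.         0.         0.         0.       ]
[[-8.81206399e-01 -3.05449153e-01  3.60799247e-01  5.48894443e+01]
 [-4.72447489e-01  5.42574613e-01 -6.94554649e-01  8.72228807e+02]
 [ 1.63906176e-02 -7.82504699e-01 -6.22428906e-01  8.79671776e+02]
 [ 0.00000000e+00  0.00000000e+00  0.00000000e+00  1.00000000e+00]]
top 491.9758328446259 491.9758328446259 317.556528300979 201.48982064283985 [-0.02272308  0.          0.          0.          0.        ]
[[-1.61875940e-02 -9.96976865e-01  7.59940330e-02  4.33276464e+02]
 [-9.99758015e-01  1.72712393e-02  1.36240838e-02 -1.61795571e+01]
 [-1.48954075e-02 -7.57551024e-02 -9.97015191e-01  1.25084606e+03]
 [ 0.00000000e+00  0.00000000e+00  0.00000000e+00  1.00000000e+00]]
```

View pics/side0.png

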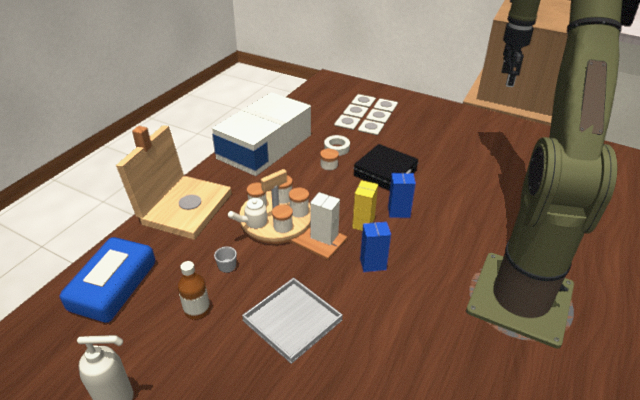

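View pics/top0.png

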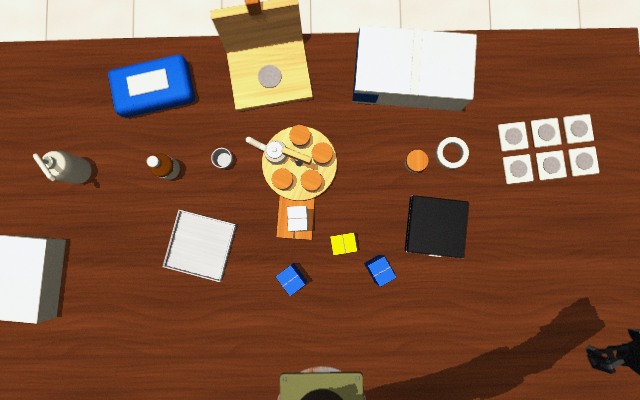

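The side view shows the white carton on the ledge at (324,220), the yellow lookalike at (365,207), blue ones at (401,195) and (375,247), and the steel tray at (293,319). In the top view the carton is at (297,218), the tray at (200,245) and the pot at (275,150), with its spout pointing to about (248,139). The white one on the ledge fits the description. I'll confirm that in an enlarged crop.

```bash
cat > h.py <<'E'
import numpy as np,cv2
from plant import state,cams
def ray(f,uv):
    K=np.array([[f["fx"],0,f["cx"]],[0,f["fy"],f["cy"]],[0,0,1]])
    n=cv2.undistortPoints(np.array(uv,float).reshape(-1,1,2),K,np.array(f["distortion"])).reshape(-1,2)
    P=np.array(f["pose"]);d=np.c_[n,np.ones(len(n))]@P[:3,:3].T
    return P[:3,3],d
def onz(f,uv,z):
    o,d=ray(f,uv);t=(z-o[2])/d[:,2];return o+d*t[:,None]
def proj(f,p):
    P=np.linalg.inv(np.array(f["pose"]));K=np.array([[f["fx"],0,f["cx"]],[0,f["fy"],f["cy"]],[0,0,1]])
    r,_=cv2.Rodrigues(P[:3,:3]);return cv2.projectPoints(np.array(p,float).reshape(-1,1,3),r,P[:3,3],K,np.array(f["distortion"]))[0].reshape(-1,2)
def crop(f,x0,y0,x1,y1,s,name):
    c=f["color"][y0:y1,x0:x1,::-1];cv2.imwrite(name,cv2.resize(c,None,fx=s,fy=s,interpolation=cv2.INTER_CUBIC))
E
python3 - <<'E'
from h import *
f=cams.grab_frame("top");crop(f,240,120,350,250,4.5,"pics/topc.png")
g=cams.grab_frame("side");crop(g,210,150,360,270,5,"pics/sidec.png")
crop(f,150,200,250,290,6,"pics/trayc.png")
E
```

```text
(no output)
```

View pics/topc.png

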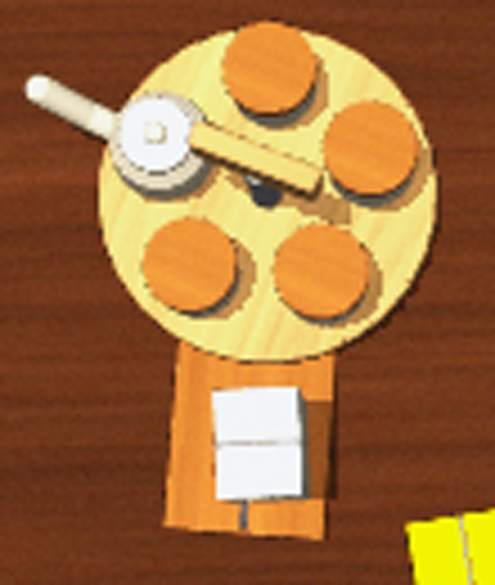

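View pics/sidec.png

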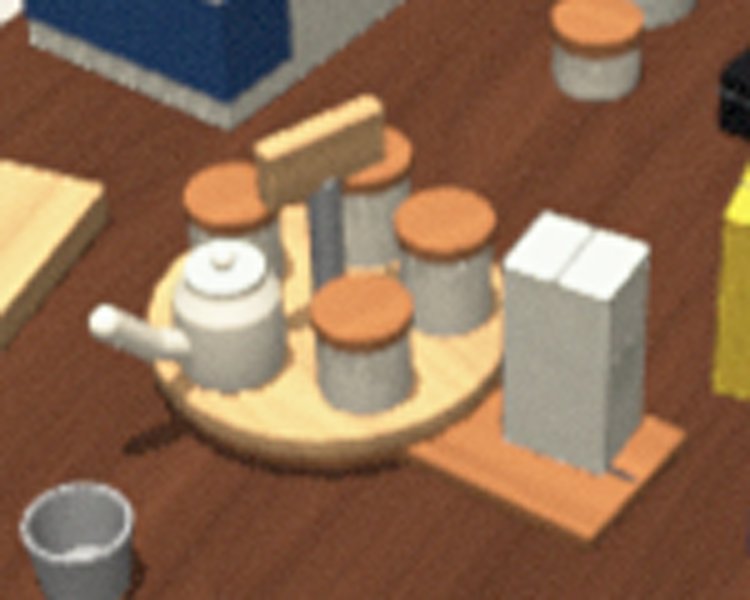

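View pics/trayc.png

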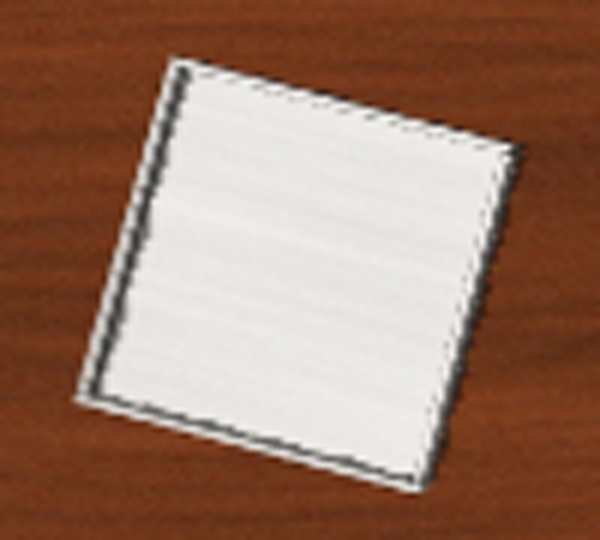

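The crops confirm it: the white carton stands on the ledge across the dark line, with the spout pointing to the left-rear. Next I'll measure.

```bash
python3 - <<'E'
from h import *
f=cams.grab_frame("top");g=cams.grab_frame("side")
def C(p,o,s): return (np.array(p,float)+.5)/s-.5+np.array(o)
np.set_printoptions(precision=1,suppress=True)
A=lambda d: np.degrees(np.arctan2(d[1],d[0]))
hsv=cv2.cvtColor(f["color"],cv2.COLOR_RGB2HSV)
# carton top
m=((hsv[...,1]<40)&(hsv[...,2]>215)).astype(np.uint8);w=np.zeros_like(m);w[198:240,280:312]=m[198:240,280:312]
w=cv2.morphologyEx(w,cv2.MORPH_CLOSE,np.ones((3,3)))
c=max(cv2.findContours(w,0,1)[0],key=cv2.contourArea);q=cv2.boxPoints(cv2.minAreaRect(c))
P=onz(f,q,127);print("carton mask",P[:,:2].tolist(),P.mean(0),[np.linalg.norm(P[i]-P[i-1]) for i in range(4)],[A(P[i]-P[i-1]) for i in range(4)])
P=onz(f,C([(213,391),(299,387),(303,497),(218,500)],(240,120),4.5),127);print("carton pick",P.mean(0),[np.linalg.norm(P[i]-P[i-1]) for i in range(4)],[A(P[i]-P[i-1]) for i in range(4)])
P=onz(g,C([(547,212),(648,244),(609,299),(505,262)],(210,150),5),127);print("carton side",P.mean(0),[np.linalg.norm(P[i]-P[i-1]) for i in range(4)],[A(P[i]-P[i-1]) for i in range(4)])
P=onz(f,C([(172,58),(522,148),(424,490),(78,400)],(150,200),6),20);print("tray",P.mean(0),[np.linalg.norm(P[i]-P[i-1]) for i in range(4)],[A(P[i]-P[i-1]) for i in range(4)])
# turntable edge points
pk=[(98,190),(437,185),(268,360),(150,65),(385,70),(130,285),(410,285)]
P=onz(f,C(pk,(240,120),4.5),30)[:,:2]
M=np.c_[2*P,np.ones(len(P))];s=np.linalg.lstsq(M,(P**2).sum(1),rcond=None)[0];r=np.sqrt(s[2]+s[:2]@s[:2]);print("axis tt",s[:2],r)
# handle top corners
P=onz(f,C([(199,123),(322,172),(311,192),(192,146)],(240,120),4.5),151);print("handle",P.mean(0),A(P[0]-P[1]),A(P[3]-P[2]),np.linalg.norm(P[0]-P[1]))
P=onz(g,C([(257,150),(370,96),(383,104),(268,160)],(210,150),5),151);print("handle side",P.mean(0),A(P[0]-P[1]),A(P[3]-P[2]),np.linalg.norm(P[0]-P[1]))
# jars lids z=91
P=onz(f,C([(270,68),(370,147),(190,265),(321,270)],(240,120),4.5),91)[:,:2];
M=np.c_[2*P,np.ones(4)];t=np.linalg.lstsq(M,(P**2).sum(1),rcond=None)[0];print("lids axis",t[:2],np.sqrt(t[2]+t[:2]@t[:2]))
tip=onz(f,C([(34,88)],(240,120),4.5),96)[0];print("tip",tip,A(tip[:2]-s[:2]),np.linalg.norm(tip[:2]-s[:2]))
L=onz(f,C([(179,348),(336,355),(326,538),(164,523)],(240,120),4.5),12);print("ledge",L,A(L[0]-L[3]),A(L[1]-L[2]),np.linalg.norm(L[2]-L[3]),A(L[3]-L[2]))
fm=(L[2]+L[3])/2;print("ledge end mid",fm,A(s[:2]-fm[:2]),np.linalg.norm(s[:2]-fm[:2]))
dl=onz(f,C([(244,527)],(240,120),4.5),12)[0];print("line end",dl,A(s[:2]-dl[:2]))
# bystanders rough
for n,p,z in [("bottle",(153,162),140),("cup",(223,158),40),("oint",(417,160),44),("yellow",(344,244),127),("blue",(291,280),115)]:print(n,onz(f,[p],z)[0])
E
```

```text
carton mask [[508.96790364665105, 69.80324289879387], [510.38250931944646, 26.777514335102648], [455.23605159439524, 24.81998690497065], [453.7991262688034, 67.68662898919476]] [482.1  47.3 127. ] [np.float64(55.20936561679391), np.float64(43.04897708013443), np.float64(55.181189849989465), np.float64(42.890718785866724)] [np.float64(2.1971411917391155), np.float64(-88.11690000915223), np.float64(-177.96703192239704), np.float64(91.91988308170826)]
carton pick [481.4  46.8 127. ] [np.float64(55.49712558113971), np.float64(43.86207834264686), np.float64(55.952091613574545), np.float64(43.17343954106828)] [np.float64(1.9604244806617874), np.float64(-88.3163780419996), np.float64(-178.74945255994876), np.float64(91.08108384094602)]
carton side [483.8  47.1 127. ] [np.float64(43.14630091748277), np.float64(53.69771304280496), np.float64(45.1484322625289), np.float64(55.2174922425957)] [np.float64(-88.49170889666277), np.float64(-177.93960111696623), np.float64(93.41599996615926), np.float64(-0.006504261029898997)]
tray [422.6 298.5  20. ] [np.float64(147.48922052275103), np.float64(152.9
[... 229 characters left out ...]
4.83427530927788
handle [623.8  44.8 151. ] 67.03763292513028 67.65354600646921 66.82478670901058
handle side [625.4  48.3 151. ] 69.93131725622563 70.25866009058984 68.88934076572593
lids axis [623.9  45.5] 59.32190001447413
tip [673.2 165.   96. ] 69.0437072435326 128.2460219377356
ledge [[540.9  97.1  12. ]
 [535.4   8.9  12. ]
 [433.   16.1  12. ]
 [442.9 106.6  12. ]] -5.488509926065353 -4.017675870968843 90.99938273550802 83.80822782491313
ledge end mid [438.   61.3  12. ] -4.852321813247719 190.08139030767668
line end [439.9  61.8  12. ] -5.052389811125897
bottle [615.4 375.4 140. ]
cup [638.5 234.5  40. ]
oint [ 623.8 -247.1   44. ]
yellow [420.9 -59.4 127. ]
blue [340.5  63.1 115. ]
```

The measurements fit the given sizes (carton 55×43, tray about 150, turntable radius 95, ledge end 190 from the axis):

| Item | Value |
|---|---|
| Carton | (482,47), yaw 2° |
| Tray centre | (423,298) |
| Turning axis | (626,45.5) |
| Base yaw | about -5° |
| Spout direction | about 68.5°, target 175° |

Next I'll work out the approach.

```bash
cat >> h.py <<'E'
from scipy.spatial.transform import Rotation as Ro
def Rt(phi):
    x=np.array([0,0,-1.]);y=np.array([np.cos(phi),np.sin(phi),0]);return np.c_[x,y,np.cross(x,y)]
def now():
    s=state();return s,Ro.from_euler("xyz",s["ee_rot"]).as_matrix()
def rel(p0,R0,p1,phi1deg):
    d=R0.T@(np.array(p1,float)-p0)/1000;rv=np.degrees(Ro.from_matrix(R0.T@Rt(np.radians(phi1deg))).as_rotvec())
    return np.round(d,4),np.round(rv,2)
E
python3 - <<'E'
from h import *
s,R=now();print(R.round(3),"jaw yaw",np.degrees(np.arctan2(R[1,1],R[0,1])),s["joint_positions"].round(2),s["time"])
p=np.array([217.157,-586.086,231.317])
for ph in(92,-88):
  print(ph,rel(p,R,(482.3,47.2,230),ph))
E
```

```text
[[-0.     0.347 -0.938]
 [ 0.    -0.938 -0.347]
 [-1.    -0.001  0.   ]] jaw yaw -69.67002206230435 [ 1.25  0.69 -0.19  1.57  0.16  0.9  -0.22] 0.3
92 (array([ 0.0016, -0.5017, -0.4686]), array([-1.6167e+02, -4.0000e-02,  1.0000e-02]))
-88 (array([ 0.0016, -0.5017, -0.4686]), array([1.833e+01, 1.000e-02, 3.000e-02]))
```

carry_out(plan="0.085 0 -0.029 -0.027 0 0 0; 0.085 0 -0.058 -0.054 0 0 0; 0.085 0 -0.087 -0.081 0 0 0; 0.085 0 -0.116 -0.108 0 0 0; 0.085 0 -0.145 -0.135 0 0 0; 0.085 0 -0.174 -0.162 0 0 0; 0.085 0 -0.203 -0.189 0 0 0; 0.085 0 -0.232 -0.216 0 0 0", force=40)

```text
time: 0.97
eef_pos: [339.5, -291.9, 231.5]
ee_rot: [2.218, 1.57, -0.569]
force: [1.6, -0.2, 0.3]
grip_width: 0.993
```

carry_out(plan="0.085 0 -0.029 -0.027 0 0 0; 0.085 0 -0.058 -0.054 0 0 0; 0.085 0 -0.087 -0.081 0 0 0; 0.085 0 -0.116 -0.108 0 0 0; 0.085 0 -0.145 -0.135 0 0 0; 0.085 0 -0.174 -0.162 0 0 0; 0.085 0 -0.203 -0.189 0 0 0; 0.085 0 -0.220 -0.205 0 0 0")

```text
time: 1.63
eef_pos: [456.7, -11.0, 231.6]
ee_rot: [-2.749, 1.567, 0.753]
force: [-0.2, -0.1, 0.1]
grip_width: 0.999
```

```bash
python3 - <<'E'
from h import *
s,R=now();p=s["eef_pos"];print(p,R.round(3),s["joint_positions"].round(2),s["time"])
print(rel(p,R,(482.3,47.2,230),-88))
E
```

```text
[456.74498657 -10.9524652  231.61116089] [[ 0.002  0.352 -0.936]
 [ 0.002 -0.936 -0.352]
 [-1.    -0.001 -0.003]] [ 0.02  0.47 -0.13  2.06  0.1   0.61 -1.4 ] 1.6333
(array([ 0.0018, -0.0454, -0.0444]), array([18.63, -0.16,  0.1 ]))
```

carry_out(plan="0.085 0 -0.015 -0.015 6 0 0; 0.085 0 -0.030 -0.030 12 0 0; 0.085 0 -0.0454 -0.0444 18.5 0 0; 0.085 0 -0.0454 -0.0444 18.5 0 0; 0.085 0 -0.0454 -0.0444 18.5 0 0; 0.085 0 -0.0454 -0.0444 18.5 0 0")

```text
time: 2.13
eef_pos: [480.3, 41.3, 231.2]
ee_rot: [0.848, 1.57, -2.261]
force: [-0.0, -1.4, 0.1]
grip_width: 0.993
```

```bash
python3 - <<'E'
from h import *
s,R=now();p=s["eef_pos"];print(p,R.round(3),s["joint_positions"].round(2),s["time"])
print(rel(p,R,(482.3,47.2,76),-88))
f=cams.grab_frame("top");crop(f,240,120,350,250,4.5,"pics/topd.png")
g=cams.grab_frame("side");crop(g,210,100,410,270,4,"pics/sided.png")
E
```

```text
[480.26002     41.26390469 231.2074496 ] [[-0.001  0.033 -0.999]
 [-0.001 -0.999 -0.033]
 [-1.     0.001  0.001]] [-0.17  0.5  -0.02  1.99  0.02  0.65 -1.74] 2.1333
(array([ 0.1552, -0.006 , -0.0023]), array([-0.11,  0.04, -0.05]))
```

View pics/sided.png

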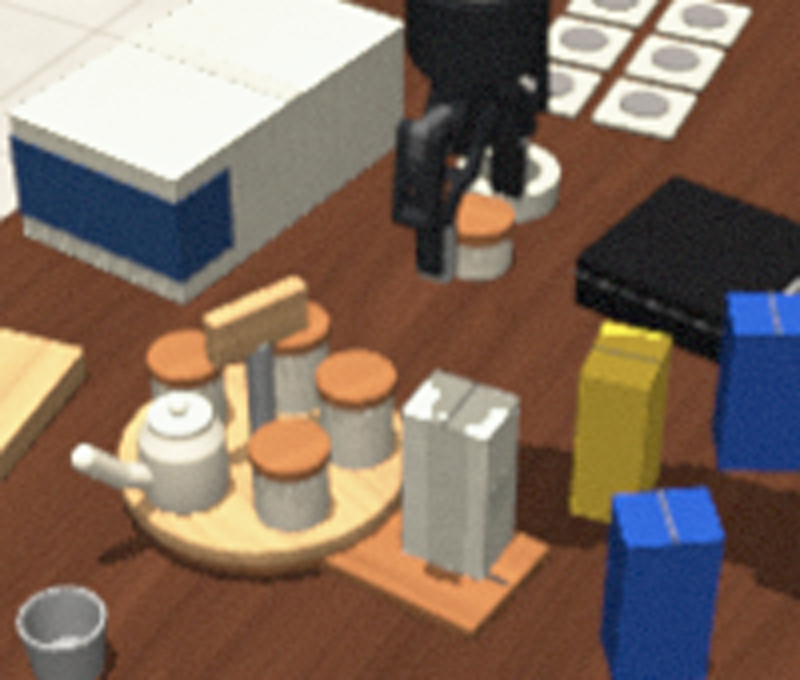

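The open gripper is above the carton, which is still upright. Next: correct the offset and descend.

carry_out(plan="0.085 0.02 -0.006 -0.0023 0 0 0; 0.085 0.05 -0.006 -0.0023 0 0 0; 0.085 0.08 -0.006 -0.0023 0 0 0; 0.085 0.11 -0.006 -0.0023 0 0 0; 0.085 0.135 -0.006 -0.0023 0 0 0; 0.085 0.15 -0.006 -0.0023 0 0 0; 0.085 0.155 -0.006 -0.0023 0 0 0; 0.085 0.155 -0.006 -0.0023 0 0 0")

```text
time: 2.9
eef_pos: [482.1, 47.1, 75.4]
ee_rot: [0.224, 1.568, -2.887]
force: [0.4, 0.5, 0.2]
grip_width: 0.995
```

```bash
python3 - <<'E'
from h import *
s,R=now();print(s["eef_pos"],s["force"],R[:,1])
g=cams.grab_frame("side");crop(g,210,100,410,270,4,"pics/sidee.png")
E
```

```text
[482.07599798  47.05834141  75.42462855] [0.43636561 0.473987   0.17541379] [ 3.07689837e-02 -9.99526376e-01  5.42041542e-04]
```

View pics/sidee.png

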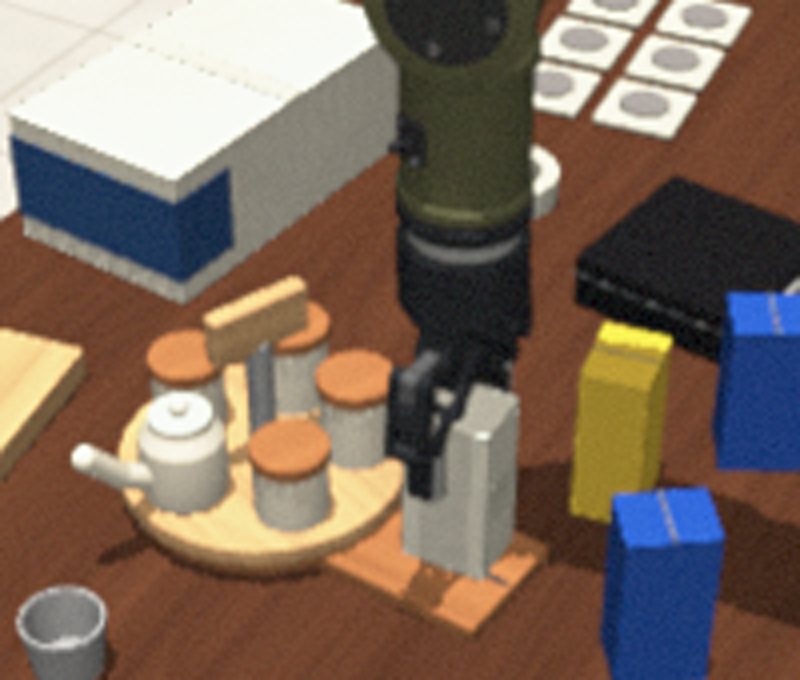

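The fingers straddle the carton with no contact force, so I'm closing on it.

carry_out(plan="0.03 0 0 0 0 0 0; 0.03 0 0 0 0 0 0; 0.03 0 0 0 0 0 0; 0.03 0 0 0 0 0 0; 0.03 0 0 0 0 0 0; 0.03 0 0 0 0 0 0; 0.03 0 0 0 0 0 0; 0.03 0 0 0 0 0 0", force=30)

```text
time: 3.62
eef_pos: [483.5, 48.0, 77.3]
ee_rot: [3.109, 1.569, -0.001]
force: [-1.0, 0.2, 6.9]
grip_width: 0.514
```

carry_out(plan="0.03 -0.01 0 0 0 0 0; 0.03 -0.025 0 0 0 0 0; 0.03 -0.04 0 0 0 0 0; 0.03 -0.055 0 0 0 0 0; 0.03 -0.065 0 0 0 0 0; 0.03 -0.07 0 0 0 0 0; 0.03 -0.07 0 0 0 0 0; 0.03 -0.07 0 0 0 0 0")

```text
time: 4.28
eef_pos: [482.8, 48.1, 146.4]
ee_rot: [-3.046, 1.571, 0.127]
force: [-0.3, -0.7, -1.5]
grip_width: 0.51
```

```bash
python3 - <<'E'
from h import *
s,R=now();p=s["eef_pos"];print(p,s["force"],s["grip_width"])
print(rel(p,R,(422.6,298.5,p[2]),-88),rel(p,R,(422.6,298.5,68),-74))
g=cams.grab_frame("side");crop(g,210,100,410,270,4,"pics/sidef.png")
E
```

```text
[482.77425674  48.14099908 146.44204397] [-0.25689911 -0.72560719 -1.49726771] 0.5100248403090263
(array([-0.    , -0.2522,  0.0521]), array([-0.16, -0.01,  0.  ])) (array([ 0.0784, -0.2522,  0.0521]), array([-1.416e+01, -1.000e-02, -0.000e+00]))
```

View pics/sidef.png

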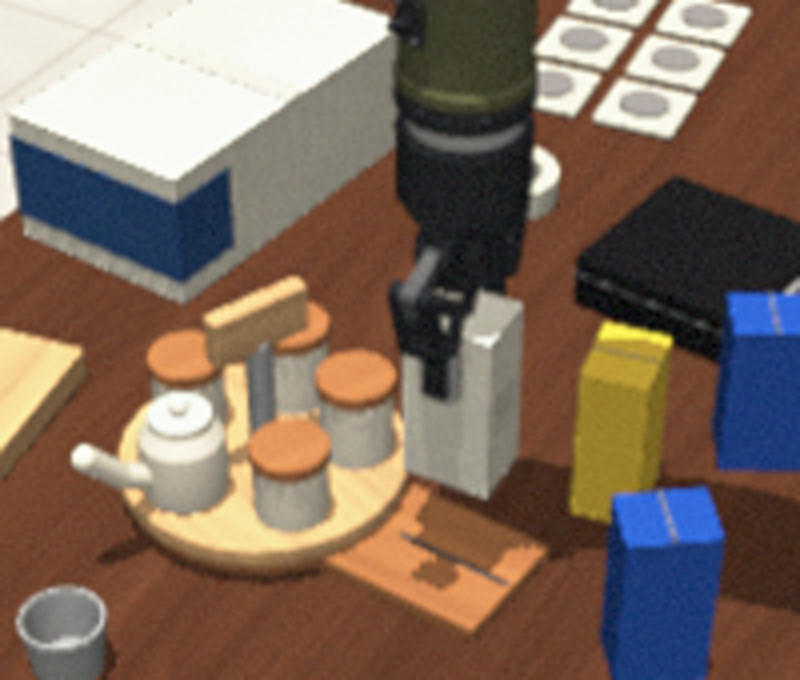

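The carton is lifted and upright, so I'll carry it over the tray.

carry_out(plan="0.03 0 -0.015 0.003 0 0 0; 0.03 0 -0.045 0.009 0 0 0; 0.03 0 -0.075 0.015 0 0 0; 0.03 0 -0.105 0.021 0 0 0; 0.03 0 -0.135 0.027 0 0 0; 0.03 0 -0.165 0.034 0 0 0; 0.03 0 -0.195 0.041 0 0 0; 0.03 0 -0.222 0.047 0 0 0")

```text
time: 5.0
eef_pos: [427.4, 270.3, 145.4]
ee_rot: [0.375, 1.569, -2.734]
force: [1.5, 0.5, -1.2]
grip_width: 0.512
```

carry_out(plan="0.03 0 -0.015 0.003 0 0 0; 0.03 0 -0.025 0.0045 0 0 0; 0.03 0 -0.030 0.005 0 0 0; 0.03 0 -0.030 0.005 0 0 0; 0.03 0 -0.030 0.005 0 0 0")

```text
time: 5.42
eef_pos: [423.2, 296.8, 145.9]
ee_rot: [1.363, 1.569, -1.748]
force: [0.1, -0.4, -1.1]
grip_width: 0.506
```

```bash
python3 - <<'E'
from h import *
s,R=now();p=s["eef_pos"];print(p,s["force"],s["grip_width"],s["joint_positions"].round(2))
print(rel(p,R,(422.6,298.5,68),-88))
g=cams.grab_frame("side");crop(g,210,180,410,380,4,"pics/sideg.png")
for a,b in [((403,534),(505,582))]:
  q=onz(g,[(a[0]/4+210,a[1]/4+100),(b[0]/4+210,b[1]/4+100)],12);d=q[1]-q[0];print("line",q,np.degrees(np.arctan2(-d[1],-d[0])))
crop(g,280,215,360,275,9,"pics/ledge.png")
f=cams.grab_frame("top");crop(f,260,110,340,250,4.2,"pics/ledgetop.png")
E
```

```text
[423.1830735  296.76299181 145.94148555] [ 0.10908367 -0.38116405 -1.09695904] 0.5064798802175631 [-0.74  0.68  0.06  1.98 -0.08  0.48 -2.16]
(array([ 0.0779, -0.0019,  0.0005]), array([-0.26,  0.02, -0.1 ]))
line [[517.92600577  55.48693294  12.        ]
 [442.02639094  62.66345883  12.        ]] -5.401421513294945
```

View pics/sideg.png

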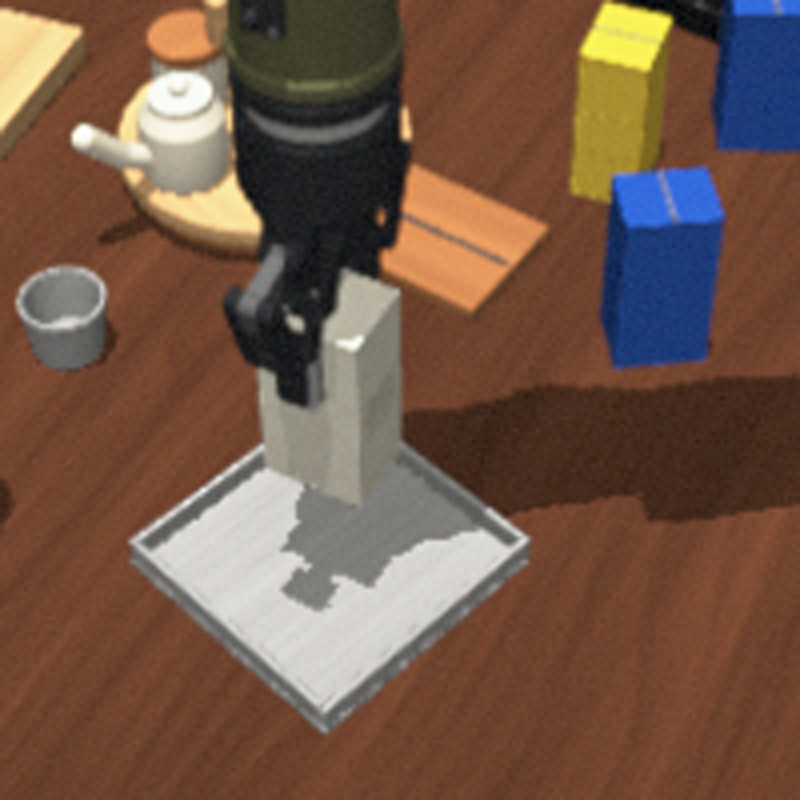

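View pics/ledgetop.png

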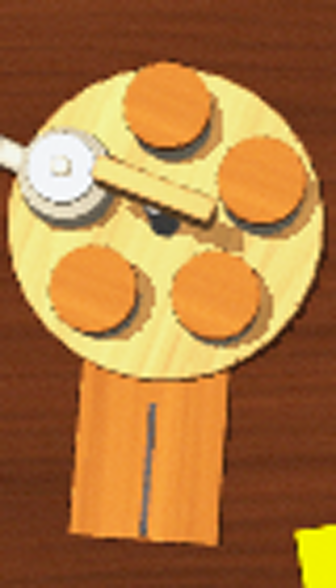

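The carton is above the tray with its shadow on the tray floor, so I'll lower it. The ledge line gives a base yaw of about -5.3°.

carry_out(plan="0.03 0.015 -0.001 0 0 0 0; 0.03 0.035 -0.001 0 0 0 0; 0.03 0.050 -0.001 0 0 0 0; 0.03 0.060 -0.001 0 0 0 0; 0.03 0.068 -0.001 0 0 0 0; 0.03 0.072 -0.001 0 0 0 0; 0.03 0.074 -0.001 0 0 0 0; 0.03 0.074 -0.001 0 0 0 0")

```text
time: 6.18
eef_pos: [423.0, 299.1, 72.3]
ee_rot: [2.376, 1.571, -0.734]
force: [-0.1, 0.9, -1.2]
grip_width: 0.513
```

carry_out(plan="0.03 0.001 0 0 0 0 0; 0.03 0.002 0 0 0 0 0; 0.03 0.002 0 0 0 0 0")

```text
time: 6.43
eef_pos: [423.0, 299.5, 70.6]
ee_rot: [-2.618, 1.57, 0.555]
force: [0.2, -0.9, -0.7]
grip_width: 0.509
```

carry_out(plan="0.03 0.001 0 0 0 0 0; 0.03 0.002 0 0 0 0 0; 0.03 0.002 0 0 0 0 0")

```text
time: 6.68
eef_pos: [423.0, 299.5, 69.3]
ee_rot: [-2.533, 1.57, 0.641]
force: [-1.3, -1.2, 7.9]
grip_width: 0.517
```

It has landed (8 N upward). Opening.

carry_out(plan="0.05 0 0 0 0 0 0; 0.06 0 0 0 0 0 0; 0.07 0 0 0 0 0 0; 0.085 0 0 0 0 0 0; 0.085 0 0 0 0 0 0; 0.085 0 0 0 0 0 0; 0.085 0 0 0 0 0 0; 0.085 0 0 0 0 0 0")

```text
time: 7.35
eef_pos: [422.8, 299.3, 68.2]
ee_rot: [1.366, 1.571, -1.744]
force: [0.4, -0.4, 0.4]
grip_width: 0.995
```

```bash
python3 - <<'E'
from h import *
s,R=now();print(s["eef_pos"],s["force"],s["grip_width"])
g=cams.grab_frame("side");crop(g,210,180,410,380,4,"pics/sideh.png")
E
```

```text
[422.8086274  299.27344473  68.21419485] [ 0.44959946 -0.44850699  0.41219022] 0.9946192351158467
```

View pics/sideh.png

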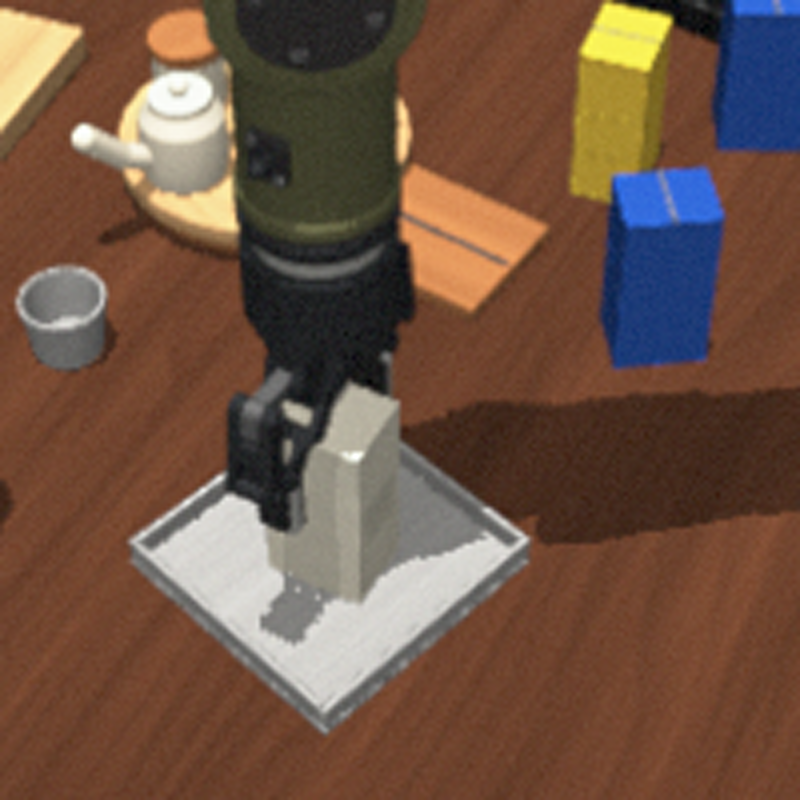

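The carton stands free in the tray. I'll raise straight up 170 mm and measure.

carry_out(plan="0.085 -0.01 0 0 0 0 0; 0.085 -0.03 0 0 0 0 0; 0.085 -0.06 0 0 0 0 0; 0.085 -0.09 0 0 0 0 0; 0.085 -0.12 0 0 0 0 0; 0.085 -0.15 0 0 0 0 0; 0.085 -0.17 0 0 0 0 0; 0.085 -0.17 0 0 0 0 0")

```text
time: 8.07
eef_pos: [425.0, 300.7, 243.2]
ee_rot: [-2.502, 1.562, 0.672]
force: [0.1, -0.1, 0.1]
grip_width: 0.994
```

```bash
python3 - <<'E'
from h import *
s,R=now();p=s["eef_pos"];print(p,s["joint_positions"].round(2))
print(rel(p,R,(625.5,46,p[2]),-88))
g=cams.grab_frame("side");crop(g,210,180,410,380,3,"pics/sidei.png")
f=cams.grab_frame("top");crop(f,235,115,345,205,7,"pics/topi.png")
E
```

```text
[424.98450289 300.69869585 243.16995345] [-0.76  0.53  0.09  1.88 -0.07  0.72 -2.17]
(array([-0.    ,  0.2609, -0.1924]), array([-0.19, -0.42,  0.31]))
```

View pics/sidei.png

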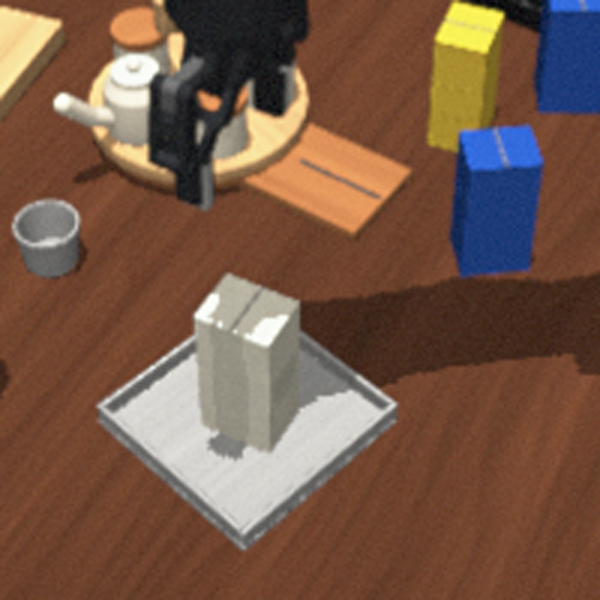

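View pics/topi.png

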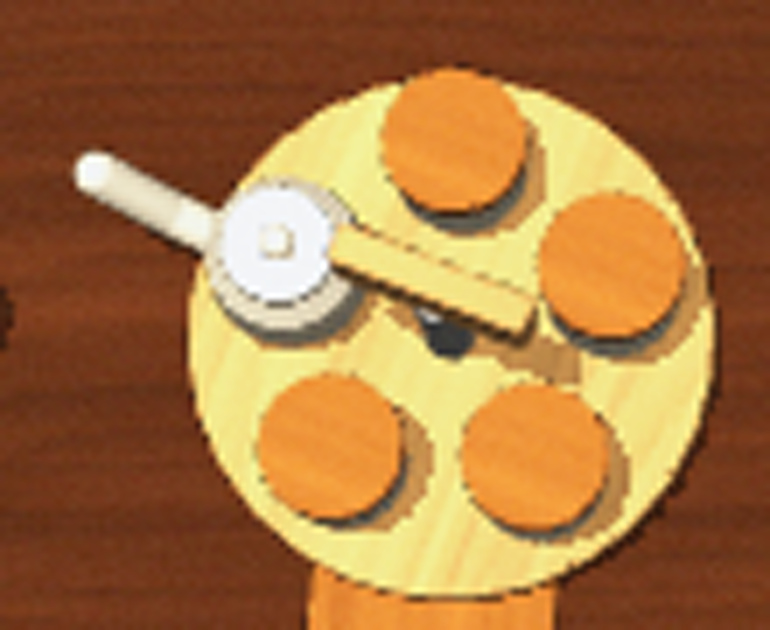

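The carton stands upright near the tray centre. In the crop (×7, offset 235,115) the spout tip is at about (95,172), the knob at (276,240), and the bar runs from (335,240) to (530,305). Next: the bar angle, then the move above the handle.

```bash
python3 - <<'E'
from h import *
f=cams.grab_frame("top");A=lambda d: np.degrees(np.arctan2(d[1],d[0]))
C=lambda p:(np.array(p)+.5)/7-.5+np.array([235,115])
T=onz(f,[C((93,168))],96)[0];K=onz(f,[C((276,240))],102)[0]
a=onz(f,[C((336,243)),C((533,314)),C((344,224)),C((527,333)),],151)
lids=[onz(f,[C(p)],91)[0] for p in((455,140),(613,263),(535,457),(331,447))]
ax=(K+sum(lids))[:2]/5
print("tip",T,"knob",K,"axis from ring",ax,"ang knob",A(K[:2]-ax),"tip",A(T[:2]-ax),np.linalg.norm(T[:2]-ax),A(T[:2]-K[:2]))
print([np.linalg.norm(l[:2]-ax) for l in lids],[A(l[:2]-ax) for l in lids])
E
```

```text
tip [674.62686644 163.3631372   96.        ] knob [647.47610627 100.52915028 102.        ] axis from ring [624.26479816  45.08782756] ang knob 67.28267479292232 tip 66.93551412330292 128.5511057588442 66.63067783843152
[np.float64(58.86331754503968), np.float64(60.19208342604418), np.float64(59.383033704701624), np.float64(60.122366879752335)] [np.float64(-4.876329916091145), np.float64(-75.42899504333491), np.float64(-148.87776515890988), np.float64(140.16698537321733)]
```

carry_out(plan="0.085 0 0.03 -0.022 -6 0 0; 0.085 0 0.06 -0.044 -12 0 0; 0.085 0 0.09 -0.066 -18 0 0; 0.085 0 0.12 -0.088 -24 0 0; 0.085 0 0.15 -0.110 -30 0 0; 0.085 0 0.18 -0.132 -36 0 0; 0.085 0 0.21 -0.154 -42 0 0; 0.085 0 0.24 -0.177 -48 0 0")

```text
time: 8.88
eef_pos: [607.0, 63.2, 236.6]
ee_rot: [-0.782, 1.567, -3.049]
force: [0.2, 0.3, 0.2]
grip_width: 0.995
```

```bash
python3 - <<'E'
from h import *
s,R=now();p=s["eef_pos"];print(p,s["joint_positions"].round(2))
print(rel(p,R,(625.5,46,235),-21.5))
E
```

```text
[606.99423512  63.16636851 236.56846165] [-0.07  0.66 -0.19  1.6   0.15  0.89 -1.01]
(array([0.0015, 0.0252, 0.0013]), array([-18.38,   0.13,   0.18]))
```

The ring of lids gives a spout direction of about 67.6° and an axis at about (625,45.3), so the target jaw yaw is -22.3°.

carry_out(plan="0.085 0.001 0.008 0 -6 0 0; 0.085 0.001 0.016 0.001 -12 0 0; 0.085 0.001 0.025 0.001 -17.6 0 0; 0.085 0.001 0.025 0.001 -17.6 0 0; 0.085 0.001 0.025 0.001 -17.6 0 0; 0.085 0.001 0.025 0.001 -17.6 0 0")

```text
time: 9.38
eef_pos: [624.8, 48.8, 236.3]
ee_rot: [-1.294, 1.568, 3.023]
force: [0.3, 0.1, -1.1]
grip_width: 0.994
```

```bash
python3 - <<'E'
from h import *
s,R=now();p=s["eef_pos"];print(p,s["joint_positions"].round(2))
print(rel(p,R,(625,45.3,117),-22.3))
E
```

```text
[624.77733678  48.84469997 236.34532452] [ 0.    0.69 -0.28  1.55  0.22  0.93 -0.74]
(array([0.1193, 0.0018, 0.0031]), array([-0.36,  0.04,  0.13]))
```

carry_out(plan="0.085 0.02 0.0018 0.003 0 0 0; 0.085 0.045 0.0018 0.003 0 0 0; 0.085 0.07 0.0018 0.003 0 0 0; 0.085 0.09 0.0018 0.003 0 0 0; 0.085 0.105 0.0018 0.003 0 0 0; 0.085 0.115 0.0018 0.003 0 0 0; 0.085 0.119 0.0018 0.003 0 0 0; 0.085 0.119 0.0018 0.003 0 0 0")

```text
time: 10.05
eef_pos: [625.7, 45.3, 117.6]
ee_rot: [-1.023, 1.569, -2.987]
force: [-0.2, 0.6, 1.8]
grip_width: 1.0
```

```bash
python3 - <<'E'
from h import *
s,R=now();p=s["eef_pos"];print(p,s["force"])
g=cams.grab_frame("side");crop(g,210,120,350,250,5,"pics/sidej.png")
f=cams.grab_frame("top");crop(f,235,115,345,205,6,"pics/topj.png")
E
```

```text
[625.67980528  45.27692336 117.64161181] [-0.23881149  0.58056639  1.81712828]
```

View pics/sidej.png

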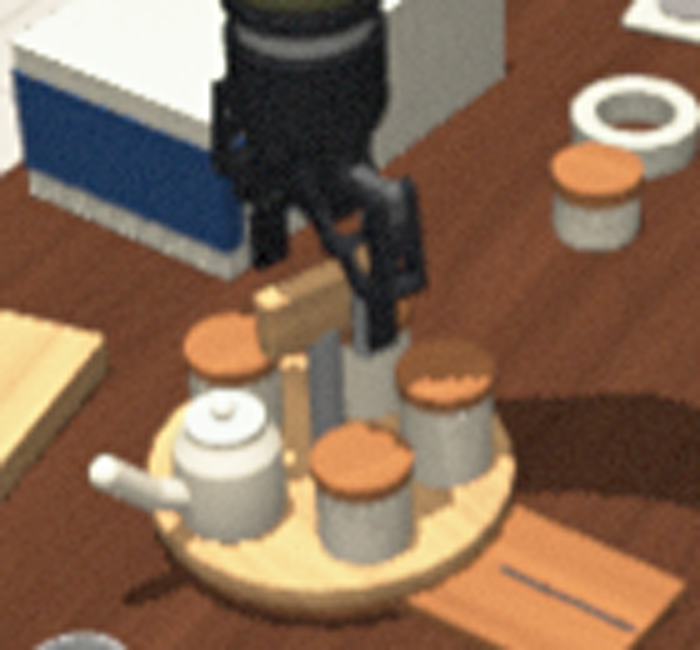

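The fingers straddle the bar, so I'm closing gently.

carry_out(plan="0.06 0 0 0 0 0 0; 0.04 0 0 0 0 0 0; 0.03 0 0 0 0 0 0; 0.02 0 0 0 0 0 0; 0.01 0 0 0 0 0 0; 0.005 0 0 0 0 0 0; 0.0 0 0 0 0 0 0; 0.0 0 0 0 0 0 0", force=30)

```text
time: 10.82
eef_pos: [625.3, 45.1, 118.6]
ee_rot: [-1.267, 1.569, 3.052]
force: [-4.1, 1.0, 6.1]
grip_width: 0.165
```

carry_out(plan="0.0 0 0 0 0 0 0; 0.0 0 0 0 0 0 0; 0.0 0 0 0 0 0 0; 0.0 0 0 0 0 0 0")

```text
time: 11.15
eef_pos: [625.3, 45.2, 118.6]
ee_rot: [-1.274, 1.569, 3.044]
force: [-3.2, 0.0, 4.9]
grip_width: 0.167
```

```bash
python3 - <<'E'
from h import *
s,R=now();p=s["eef_pos"];print(p,s["force"],s["moment"],s["grip_width"],np.degrees(np.arctan2(R[1,1],R[0,1])))
f=cams.grab_frame("top");crop(f,235,115,345,205,7,"pics/topk.png")
g=cams.grab_frame("side");crop(g,210,120,350,250,5,"pics/sidek.png")
E
```

```text
[625.28733849  45.19322937 118.56058866] [-3.24242571  0.01789461  4.91726375] [0.1589606  0.89331252 0.02568195] 0.16703003312036002 -22.550157739337475
```

View pics/sidek.png

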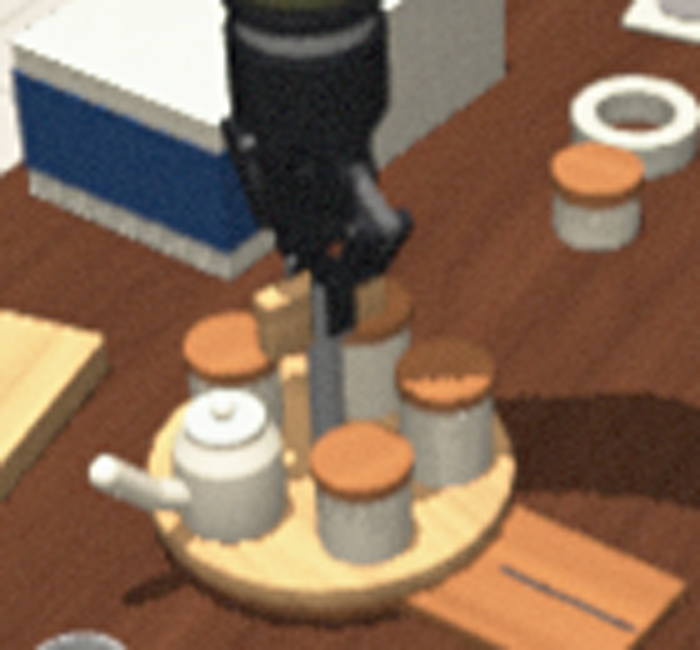

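The bar is gripped (opening 14 mm) with low side force. The jaw at -22.5° means the spout is at 67.5°, so I'll turn it about 107° CCW in steps.

carry_out(plan="0 0 0 0 -2 0 0; 0 0 0 0 -6 0 0; 0 0 0 0 -11 0 0; 0 0 0 0 -16 0 0; 0 0 0 0 -21 0 0; 0 0 0 0 -26 0 0; 0 0 0 0 -29 0 0; 0 0 0 0 -30 0 0")

```text
time: 11.92
eef_pos: [625.5, 45.1, 118.6]
ee_rot: [-2.022, 1.569, 2.822]
force: [-3.5, 0.2, 5.5]
grip_width: 0.162
```

```bash
python3 - <<'E'
from h import *
s,R=now();p=s["eef_pos"];print(p,s["force"],s["moment"],s["grip_width"],np.degrees(np.arctan2(R[1,1],R[0,1])),s["joint_positions"].round(2))
f=cams.grab_frame("top");crop(f,235,115,345,205,7,"pics/topl.png")
E
```

```text
[625.49999368  45.10794619 118.55001337] [-3.46348779  0.19825281  5.52623654] [ 0.12242568  0.82932537 -0.05951149] 0.16239474999944875 7.573249399522734 [ 0.06  0.85 -0.38  1.64  0.44  0.73 -0.4 ]
```

View pics/topl.png

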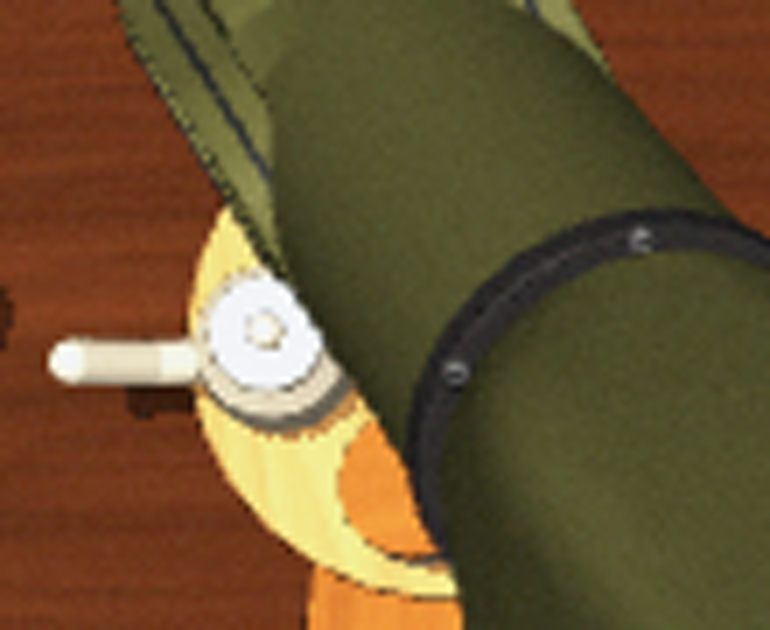

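The turntable follows, with the tip now at crop (70,360), about 97°. Continuing.

carry_out(plan="0 0 0 0 -2 0 0; 0 0 0 0 -7 0 0; 0 0 0 0 -13 0 0; 0 0 0 0 -19 0 0; 0 0 0 0 -25 0 0; 0 0 0 0 -31 0 0; 0 0 0 0 -36 0 0; 0 0 0 0 -38 0 0")

```text
time: 12.63
eef_pos: [625.8, 45.3, 118.6]
ee_rot: [3.108, 1.57, 2.334]
force: [-2.2, 1.3, 4.4]
grip_width: 0.164
```

carry_out(plan="0 0 0 0 -3 0 0; 0 0 0 0 -8 0 0; 0 0 0 0 -14 0 0; 0 0 0 0 -20 0 0; 0 0 0 0 -26 0 0; 0 0 0 0 -32 0 0; 0 0 0 0 -37 0 0; 0 0 0 0 -39 0 0")

```text
time: 13.3
eef_pos: [625.9, 45.5, 118.6]
ee_rot: [2.069, 1.569, 1.976]
force: [-2.8, 1.2, 4.3]
grip_width: 0.17
```

carry_out(plan="0 0 0 0 0 0 0; 0 0 0 0 0 0 0; 0 0 0 0 0 0 0")

```text
time: 13.55
eef_pos: [626.0, 45.5, 118.6]
ee_rot: [2.13, 1.57, 2.032]
force: [-4.0, 2.2, 5.6]
grip_width: 0.167
```

```bash
python3 - <<'E'
from h import *
s,R=now();p=s["eef_pos"];print(p,s["force"],s["moment"],s["grip_width"],np.degrees(np.arctan2(R[1,1],R[0,1])),s["joint_positions"].round(2),s["time"])
f=cams.grab_frame("top");crop(f,245,125,345,245,5,"pics/topm.png")
g=cams.grab_frame("side");crop(g,210,120,360,270,5,"pics/sidem.png")
print("mark in crops",(proj(f,[(491.1,58,12)])-[245,125])*5,(proj(g,[(491.1,58,12)])-[210,120])*5,(proj(g,[(491.1,58,96)])-[210,120])*5)
E
```

```text
[625.96240217  45.51126952 118.56527573] [-3.95445631  2.21593639  5.62464643] [0.31929842 0.7869805  0.02044017] 0.16664182516494988 84.38229800408831 [ 0.24  0.93 -0.73  1.63  0.76  0.89  0.67] 13.55
mark in crops [[250.47051612 456.76540392]] [[548.09607376 588.34170875]] [[549.75728138 459.95114197]]
```

View pics/topm.png

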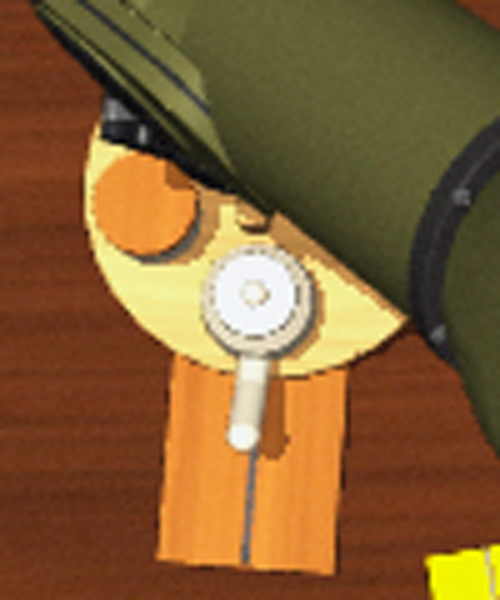

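View pics/sidem.png

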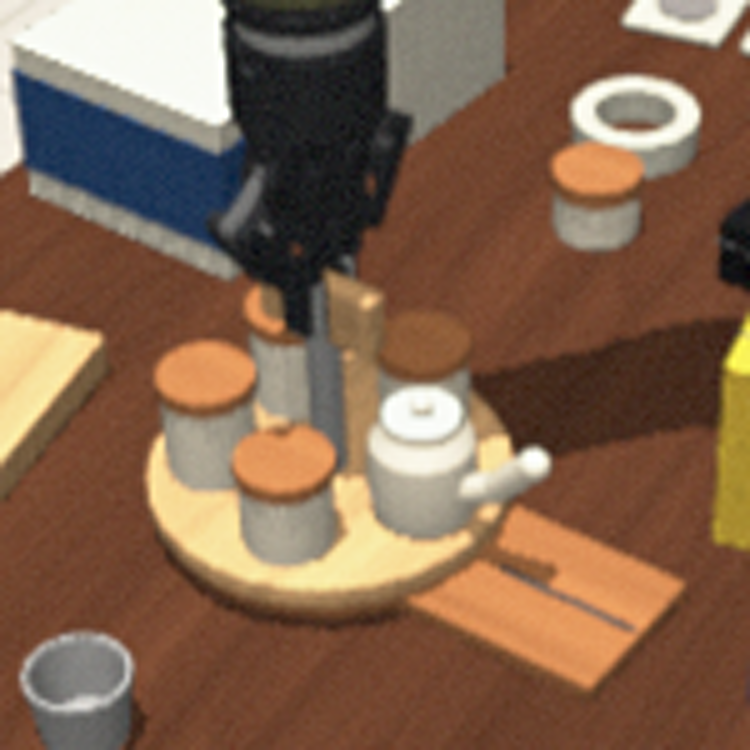

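The spout now points along the ledge: tip at top-crop (242,437) and side-crop (538,461). Checking by rays.

```bash
python3 - <<'E'
from h import *
f=cams.grab_frame("top");g=cams.grab_frame("side");A=lambda d: np.degrees(np.arctan2(d[1],d[0]))
C=lambda p,o,s=5:(np.array(p)+.5)/s-.5+np.array(o)
ax=np.array([625.3,45.3])
for n,c,o,t,k in(("top",f,(245,125),(242,437),(256,292)),("side",g,(210,120),(538,461),(423,406))):
  T=onz(c,[C(t,o)],96)[0];K=onz(c,[C(k,o)],102)[0]
  print(n,T,K,"dir axis-tip",A(T[:2]-ax),"axis-knob",A(K[:2]-ax),"knob-tip",A(T[:2]-K[:2]))
L=onz(f,[C((253,455),(245,125)),C((246,561),(245,125))],12);print("line top",L,A(L[1]-L[0]),"axis-end",A(L[1][:2]-ax))
L=onz(g,[C((505,567),(210,120)),C((633,629),(210,120))],12);print("line side",L,A(L[1]-L[0]),"axis-end",A(L[1][:2]-ax))
# carton + bystanders
crop(f,130,120,470,270,2.3,"pics/fin_top.png");crop(g,150,120,420,370,2.4,"pics/fin_side.png")
E
```

```text
top [497.50828646  57.76932349  96.        ] [565.31100334  49.95263524 102.        ] dir axis-tip 174.42698534430002 axis-knob 175.5651237862614 knob-tip 173.42364456672365
side [497.17487968  60.60442368  96.        ] [562.61957718  58.00219172 102.        ] dir axis-tip 173.1883477055734 axis-knob 168.5441446092192 knob-tip 177.7229873002364
line top [[492.99584371  57.70842185  12.        ]
 [439.71776848  61.91620377  12.        ]] 175.4842822178165 axis-end 174.8836347828425
line side [[519.16723585  54.05821625  12.        ]
 [442.29464966  62.41047407  12.        ]] 173.7990994366563 axis-end 174.65853774735018
```

View pics/fin_top.png

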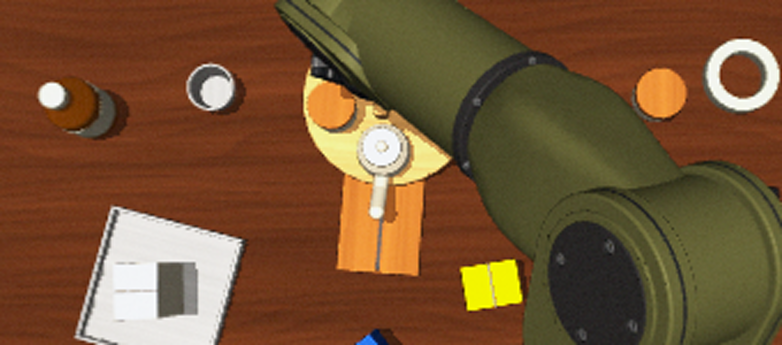

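View pics/fin_side.png

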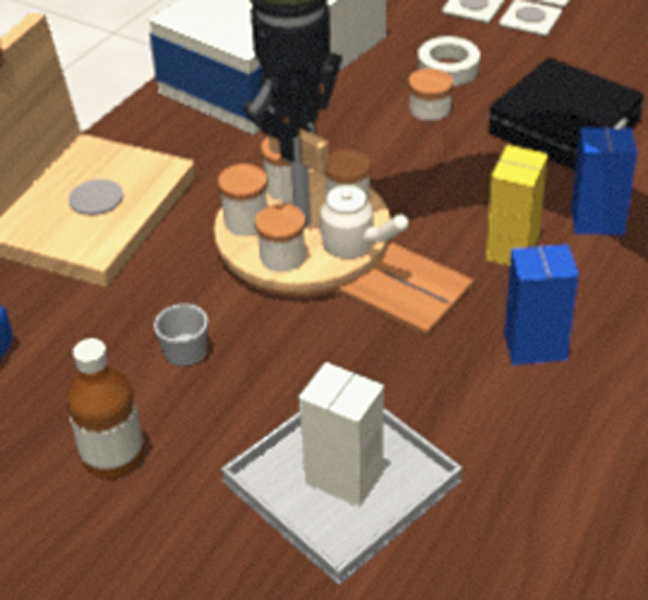

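```bash
python3 - <<'E'
from h import *
from plant import ticket
f=cams.grab_frame("top")
print("carton top centre",onz(f,[(188.7,246.3)],119)[0])
for n,p,z in [("bottle",(153,162),140),("cup",(223,158),40)]:print(n,onz(f,[p],z)[0])
s=state();print(s["dq"].round(4),s["grip_width"],s["force"],s["time"])
print(ticket.hand_in())
E
```

```text
carton top centre [421.13770287 297.91634634 119.        ]
bottle [615.42586975 375.39680737 140.        ]
cup [638.46248399 234.51642867  40.        ]
[-0.0026  0.0011 -0.0002  0.0019 -0.0013  0.0005  0.0001] 0.1667570392090859 [-3.36374921  2.00809029  5.61124314] 13.8
the job is handed in; nothing more can be done
None
```

I stood the white carton upright in the steel tray and let go of it. I then gripped the carousel's bar and turned it about 107° so the spout points along the ledge line. I handed in at 13.8 s, still gripping the bar with a 30 N grip setting; no verdict was reported.

**Last checks**
- **Carton:** its top centre measured (421, 298), against a tray centre of (423, 298). It looked upright in the side view, and the fingers were well clear of it.
- **Spout:** the tip bore 174.4° from the axis in the top view and 173.2° in the side view. The ledge line lay at 174.7–174.9°, so the tip is about 1–4 mm off to the side.
- **Tip distance:** I picked the centre of the spout's end, which came out about 129 mm from the axis, not the stated 135 mm.
- **Disagreement:** the side-view bearing to the pot's knob came out about 6° off. I put this down to a badly picked knob pixel and did not use it.
- **Arm and grip:** the joints were still, the opening was 14 mm (the bar's thickness), and the outside force on the tool was about 7 N.
- **Bystanders:** all four looked in place in the final pictures, but I did not measure their final positions.

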